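# Pop and open the carburetor jet case

## Robot

A 7-joint arm with a two-finger parallel gripper is mounted at the origin on the work surface. World frame = base frame: x ahead of the robot, y to its left, z up, the work surface at z = 0. Lengths are in m, angles in rad, forces in N, time in s.
With the tool pointing down it reaches from about 0.4 to 0.85 m from the base axis. Payload 10.4 kg.
Tool frame: the origin (TCP) lies midway between the tips of the shut fingers; the grasp point (between the pads) lies 19 mm behind it (r.tcp_to_grasp is the z of the grasp point in the tool frame, in m); z points along the fingers, x is the direction in which the jaws open and shut, and the axes are right-handed (so a half turn about z gives the same grasp; the last joint's range is limited). The gripper opens to 87 mm and grips with 3 to 60 N. Pads are 19 mm wide; open, the fingers measure 117 mm over their backs; the gripper's body (75 mm by 190 mm) begins 51 mm behind the grasp point.
Start: joints at [-1.356, 0.332, -0.065, 1.46, 0.022, 1.35, -0.088], TCP at [0.147, 0.607, 0.223] pointing down, gripper open.
Joint ranges: [-2.6, 2.6], [-0.5, 2.12], [-1.47, 1.34], [0.16, 2.42], [-1.27, 4.41], [0.06, 2.06], [-2.6, 2.6]. Speed limits (rad/s): [2.22, 2.22, 2.79, 2.79, 3.14, 3.14, 3.14].

## Interface

Orientations are given as a unit quaternion [x, y, z, w].
In Python, from bench import r, camera, close_job gives the robot as it stands. The module is installed in compiled form; this text tells all that it offers.
- The arm moves only by the shell command python3 -m crank 'ROWS' [FORCE]. ROWS is JSON, a list of rows, each an object of numbers: "x", "y", "z": the shift along the tool's x, y, z scaled (see below); "ax", "ay", "az": the turn, a rotation vector about the tool's x, y, z scaled (see below); "claw": the closure, from -1 (fully open) to 1 (shut), so that 0 is half open. A call has exactly 5 rows; each row is the pose to reach, as a shift and turn from the pose commanded when the call began, along the tool's axes at that moment; what a row does not reach only later rows make up. The controller multiplies each number of a shift by 1 m and each number of a turn by 2 rad. A row lasts 1/12 s, in which the tool goes at most 41.7 mm and 7.16 degrees, less where a joint would pass 70% of its speed; a pose out of reach is approached as far as the arm can. A call with a number of a shift or a turn outside -1 to 1 is refused whole. A call with a gripper value outside its range is refused whole. The fingers move at their own pace and stop on an object; FORCE is the grip in N (left out, the last holds). Time passes only in rows, so rows that repeat a pose let the fingers close, or fill a call up. It gives the time, the measured TCP pose, the force and the opening at its end, in the units of the state.
- r.read_state(): the state, without advancing time (a new reading comes with each control period).
- camera(name): name is "side" or "top" or "wrist"; returns a dict with "color" (384x512x3 uint8, blue, green, red), "fx", "fy", "cx", "cy" (pixels), "D" ([k1, k2, p1, p2, k3] as OpenCV has them; the pictures are not rectified), "eye" and "orientation" of the camera in the world. Camera axes: x right, y down, z forward; pixel columns grow to the right and rows downward; lengths in m; the calibration is good to about 2 mm. A picture is of the moment at which its call begins. There is no depth.
- close_job(): hands the job in, once; it reports no verdict.
The state is a dict: "time": time; "joint_positions": joint angles; "joint_vel": joint speeds; "joint_torque": joint torques, N m; "ee_pos": TCP position; "eef_rot": TCP orientation; "ft_force": force on the tool from outside, world axes, zero at the start; "torque": the same for the moment, N m; "width": finger opening in m.
Only numpy, scipy, OpenCV 4.12 (cv2) and the standard library are available. Lean on these libraries where they do the work, as an engineer would, in place of code of your own. Each camera call takes 0.05 s, during which the arm holds its last target. There are 200 camera calls.

## Task

Open the jet case on the bench for the rebuild: press down its release tab with a fingertip so that the spring lifts the lid partway, then push the lid on with the fingers, all the way back to its stop. Only press and push: do not pick up or shift the mug, the insulator spacer, the float bowl or the T-driver, and finish with the hand clear of everything.

Things in the scene. Friction and masses are not known exactly. Their poses are not given: they have to be found in the camera images.
- jet_case: Grey painted steel case for brass carburetor jets, 110 deep (its x) x 140 wide (its y) x 56 mm high with the lid shut, screwed to the bench, open-topped under its lid. Origin: centre of its underside, on the bench. Its x axis points from the release tab (front, -x) to the lid hinge (back, +x), z up. The low jets inside lie below 20 mm.
- jet_lid (a joint): Angle of the flat aluminium lid (110 x 140 x 4 mm), rad. 0: shut, latched; grows as its front edge swings up and back. Once released, a short spring arm by the case's +y wall lifts it within 1.5 s to about 1.0 and stops it falling below that. Beyond, no spring: the stiff hinge keeps the lid where it is left; under 1 N at its edge moves it. Upright at 1.57; stop (fully open, leaning back) at 1.92.
- lid_edge (a point): Middle of the lid's front edge, half-way through the lid's thickness, 110 mm from the hinge axis; moves with the lid. Shut, 54 mm above the bench; with the lid sprung up to 1.0, 147 mm above the bench. Its x axis points from this edge to the hinge.
- lid_hinge (a point): Middle of the lid's hinge axis, fixed to the case: 55 mm behind the case's centre, 54 mm above the bench; the axis runs along its y.
- release_tab (a joint): Angle of the release tab, rad: 0 at rest (springs back by itself), grows as its pad is pressed down, stops at 0.32. The lid is let go at about 0.18 (pad pressed 6 to 7 mm, some 4 N).
- tab_pad (a point): Pressing point on top of the tab's pad, 36 mm above the bench. The pad is a level ribbed steel plate 36 mm wide (case's y), out in front of the case's front wall; this point is 41 mm from that wall, 16 mm from the pad's free end. The pad's pivot is 36 mm behind this point; on it stands the latch arm, its top 60 mm above the bench, leaning up to 9 mm forward as the pad is pressed.
- mug: White ceramic mug, 80 mm across, 90 mm high, handle on one side; loose, not to be moved. Origin: centre of its underside.
- spacer: Black phenolic insulator spacer, flat plate 70 x 50 x 12 mm with a big hole and two small ones; loose, not to be moved. Origin: centre of its underside.
- float_bowl: Open round aluminium float bowl, 60 mm across, 34 mm high; loose, not to be moved. Origin: centre of its underside.
- t_driver: T-driver lying flat: red cross handle 95 mm long, steel shaft along its x, 207 mm long overall, 20 mm high; loose, not to be moved. Origin: under the middle of the shaft, on the bench.
Things that resemble listed ones, but are neither listed nor needed, are in the scene too. Of the things that look like the jet_case, the largest one is meant.

How it is judged:
On the way, in this order (a step that is already met when the one before it is completed fails the run):
1. the release tab is pressed down (value of joint release_tab above 0.14 rad), for 0.03 s.
2. the spring has lifted the lid partway (value of joint jet_lid between 0.85 and 1.5 rad), for 0.05 s.
At the end, for the whole second after the job is handed in: The lid rests open within 0.12 rad of its stop (joint above 1.8), the release tab has sprung back, and the mug, spacer, float bowl and T-driver are within 20 mm of where they stood (value of joint jet_lid above 1.8 rad and velocity of joint jet_lid below 0.05 rad/s and value of joint release_tab below 0.06 rad and distance of each of mug, spacer, float_bowl, t_driver from where it was at the start of the episode below 0.02 m); the robot touches nothing.
It fails at once if the mug is shifted or picked up (20 mm) (distance of mug from where it was at the start of the episode above 0.02 m).
It fails at once if the insulator spacer is shifted or picked up (20 mm) (distance of spacer from where it was at the start of the episode above 0.02 m).
It fails at once if the float bowl is shifted or picked up (20 mm) (distance of float_bowl from where it was at the start of the episode above 0.02 m).
It fails at once if the T-driver is shifted or picked up (20 mm) (distance of t_driver from where it was at the start of the episode above 0.02 m).
It also fails if it takes over 42 s, if anything falls off the work surface, if the arm or the gripper's body presses on something with over 40 N, if the wrist force passes 120 N, or if a joint passes its speed limit or range.

## Working session

There is one attempt and no reset: what is moved stays moved. The work goes in short steps, Python scripts to look and compute and a shell command to move; the robot and the scene stay as the last step left them, time stands still between calls to the robot, and variables do not carry over. Pictures are saved under pics/ and viewed, about 8 in all and at most 12, crops included, and the job is handed in when it is done.

```bash
mkdir -p pics; python3 - <<'E'
from bench import r,camera
import cv2,numpy as np,pickle
s=r.read_state();print({k:np.round(v,3).tolist() for k,v in s.items()})
for n in("top","side"):
    c=camera(n);pickle.dump(c,open(n+".pkl","wb"));cv2.imwrite(f"pics/{n}0.png",c["color"])
    print(n,{k:np.round(v,3).tolist() for k,v in c.items() if k!="color"})
E
```

```text
{'time': 0.0, 'joint_positions': [-1.356, 0.333, -0.065, 1.461, 0.022, 1.35, -0.089], 'joint_vel': [-0.001, -0.0, 0.0, -0.0, 0.001, 0.0, 0.0], 'joint_torque': [-0.0, -62.326, 0.024, -38.99, -0.061, 0.04, 0.0], 'ee_pos': [0.147, 0.607, 0.222], 'eef_rot': [0.786, 0.618, -0.001, 0.0], 'ft_force': [0.156, 0.072, -0.571], 'torque': [0.014, -0.04, 0.006], 'width': 0.087}
top {'fx': 441.549, 'fy': 441.549, 'cx': 264.553, 'cy': 193.793, 'D': [-0.082, 0.0, 0.0, 0.0, 0.0], 'eye': [0.467, 0.054, 1.246], 'orientation': [-0.703, 0.709, -0.043, 0.04]}
side {'fx': 410.871, 'fy': 410.871, 'cx': 259.369, 'cy': 196.182, 'D': [-0.009, 0.0, 0.0, 0.0, 0.0], 'eye': [0.31, -0.889, 0.586], 'orientation': [0.845, -0.105, 0.078, -0.519]}
```

View pics/top0.png

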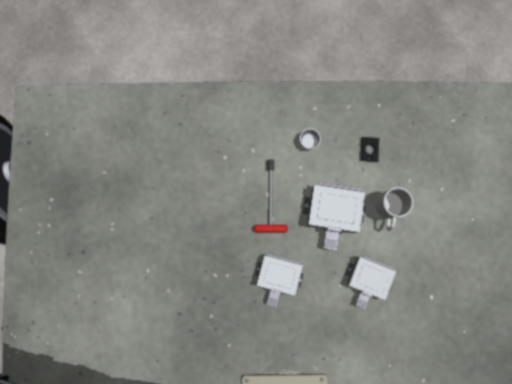

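View pics/side0.png

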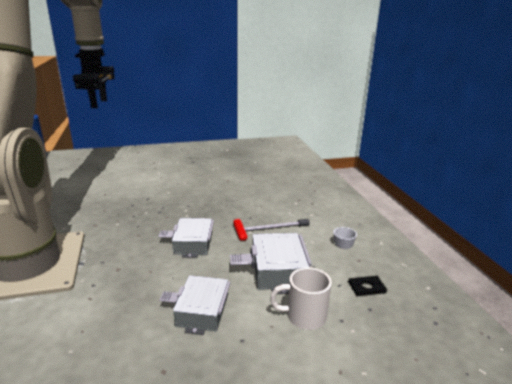

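The top view shows the large case at px (336,208), its tab toward the robot at (331,240). The mug stands just right of it at (397,203), and the T-driver is to the left at (270,195). The two smaller cases are decoys.

```bash
cat > h.py <<'E'
import cv2,numpy as np
from scipy.spatial.transform import Rotation as R
def K(c): return np.array([[c["fx"],0,c["cx"]],[0,c["fy"],c["cy"]],[0,0,1]])
def ray(c,uv,z):
    p=cv2.undistortPoints(np.array(uv,float).reshape(-1,1,2),K(c),np.array(c["D"])).reshape(-1,2)
    d=R.from_quat(c["orientation"]).apply(np.c_[p,np.ones(len(p))]); e=np.array(c["eye"])
    return e+d*((z-e[2])/d[:,2])[:,None]
def proj(c,P):
    q=R.from_quat(c["orientation"]).inv().apply(np.atleast_2d(P)-np.array(c["eye"]))
    return cv2.projectPoints(q.reshape(-1,1,3),np.zeros(3),np.zeros(3),K(c),np.array(c["D"]))[0].reshape(-1,2)
E
python3 - <<'E'
from h import *;import pickle
c=pickle.load(open("top.pkl","rb"));im=c["color"];g=im.min(2)
x0,y0=290,170
m=cv2.inRange(g[y0:255,x0:374],165,255)
m=cv2.morphologyEx(m,cv2.MORPH_CLOSE,np.ones((5,5),np.uint8))
m=cv2.morphologyEx(m,cv2.MORPH_OPEN,np.ones((21,21),np.uint8))
ct=max(cv2.findContours(m,0,2)[0],key=cv2.contourArea)+[x0,y0]
b=cv2.boxPoints(cv2.minAreaRect(ct.astype(np.float32)));print("lid px",b)
W=ray(c,b,.056);print(W.round(4));print(np.linalg.norm(np.diff(W,axis=0),axis=1),"c",W.mean(0))
for n,uv,z in[("mugtop",[(384,203),(412,203),(397,188),(392,226)],.09),("driver",[(254,229),(287,229),(270,160)],.02),("bowl",[(309,139)],.034)]:print(n,ray(c,uv,z).round(3).tolist())
cr=im[160:260,285:420];cv2.imwrite("pics/crop1.png",cv2.resize(cr,None,fx=5.9,fy=5.9,interpolation=cv2.INTER_CUBIC))
E
```

```text
lid px [[312. 188.]
 [362. 188.]
 [362. 229.]
 [312. 229.]]
[[ 0.6221 -0.0812  0.056 ]
 [ 0.621  -0.2182  0.056 ]
 [ 0.5092 -0.2144  0.056 ]
 [ 0.5108 -0.0788  0.056 ]]
[0.13702563 0.11179451 0.13559712] c [ 0.56578003 -0.14813625  0.056     ]
mugtop [[0.576, -0.268, 0.09], [0.575, -0.343, 0.09], [0.616, -0.305, 0.09], [0.515, -0.287, 0.09]]
driver [[0.514, 0.078, 0.02], [0.513, -0.013, 0.02], [0.708, 0.032, 0.02]]
bowl [[0.764, -0.078, 0.034]]
```

View pics/crop1.png

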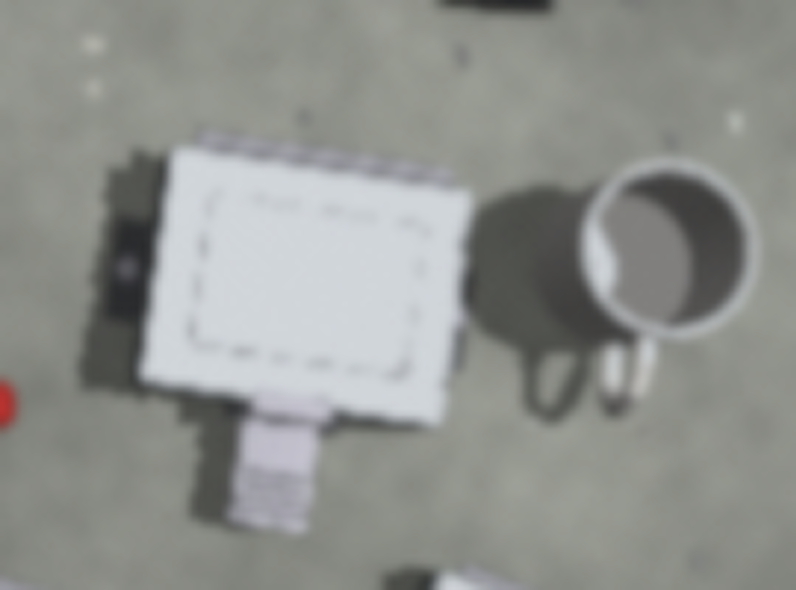

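The zoom shows the lid corners at crop (172,148), (470,190), (440,422) and (143,383), and the ribbed pad at about (272,497). The case is yawed about 8° in the image.

```bash
python3 - <<'E'
from h import *;import pickle
c=pickle.load(open("top.pkl","rb"))
f=lambda a:np.array(a)/5.9-.42+[285,160]
W=ray(c,f([(172,148),(470,190),(440,422),(143,383)]),.056)
ctr=W.mean(0);print(W.round(4),ctr.round(4),np.linalg.norm(np.roll(W,-1,0)-W,axis=1).round(4))
d=(W[0]+W[1]-W[2]-W[3]);d2=W[0]+W[3]-W[1]-W[2]
print("yaw x",np.degrees(np.arctan2(d[1],d[0])),"yaw y",np.degrees(np.arctan2(-d2[0],d2[1])))
yaw=(np.arctan2(d[1],d[0])+np.arctan2(-d2[0],d2[1]))/2
ax=np.array([np.cos(yaw),np.sin(yaw),0]);o=ctr*[1,1,0]
P=o-ax*.096+[0,0,.036];print("pad pred",P,"yaw",yaw)
pc=ray(c,f([(240,467),(312,475),(307,530),(230,518)]),.036);print("pad seen",pc.round(4),pc.mean(0))
print("free end pred",o-ax*.112, "hinge",o+ax*.055)
ay=np.array([-ax[1],ax[0],0])
s=pickle.load(open("side.pkl","rb"))
im=s["color"].copy()
pts=[o+ax*a*.055+ay*b*.07+[0,0,.056] for a,b in((1,1),(1,-1),(-1,-1),(-1,1))]+[P]
for p in proj(s,np.array(pts)):cv2.drawMarker(im,tuple(int(v) for v in p.round()),(0,0,255),0,4)
cv2.imwrite("pics/s1.png",cv2.resize(im[200:340,210:360],None,fx=4,fy=4))
E
```

```text
[[ 0.6312 -0.0861  0.056 ]
 [ 0.6105 -0.224   0.056 ]
 [ 0.5037 -0.2065  0.056 ]
 [ 0.523  -0.0705  0.056 ]] [ 0.5671 -0.1467  0.056 ] [0.1394 0.1083 0.1374 0.1094]
yaw x -8.766442243059238 yaw y -8.319615929568933
pad pred [ 0.47216821 -0.13248873  0.036     ] yaw -0.14910398564982363
pad seen [[ 0.4845 -0.1168  0.036 ]
 [ 0.4805 -0.1503  0.036 ]
 [ 0.4551 -0.1473  0.036 ]
 [ 0.4611 -0.1117  0.036 ]] [ 0.47029776 -0.13151705  0.036     ]
free end pred [ 0.45634574 -0.13011189  0.        ] hinge [ 0.6214928 -0.1549201  0.       ]
```

View pics/s1.png

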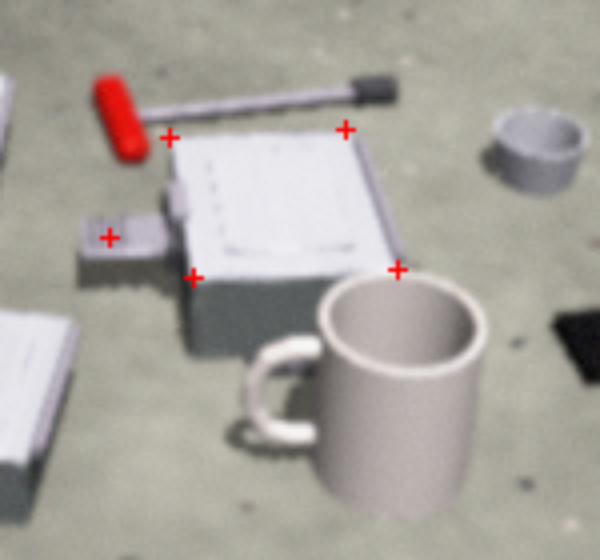

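The side view confirms the top-view pose: the reprojected lid corners and pad point land on the object. I'll press with shut fingers and the tool x axis along the case's y, travelling at the current height by way of (0.42, 0.30).

```bash
python3 -m crank '[{"x":-0.022,"y":0.033,"az":-0.009,"claw":1},{"x":-0.045,"y":0.067,"az":-0.018,"claw":1},{"x":-0.068,"y":0.1,"az":-0.027,"claw":1},{"x":-0.091,"y":0.134,"az":-0.036,"claw":1},{"x":-0.115,"y":0.168,"az":-0.0445,"claw":1}]' 20
cat >> h.py <<'E'
from bench import r
C=np.array([.567,-.147,0]);Y=-.149
AX=np.array([np.cos(Y),np.sin(Y),0]);AY=np.array([-AX[1],AX[0],0])
def go(a,b,z,pitch=0):
    "tool shift to case-frame point (a,b,z), and turn (az etc units) to tool x along case y, z down tipped by pitch about case y"
    s=r.read_state();p=np.array(s["ee_pos"]);T=R.from_quat(s["eef_rot"])
    G=R.from_rotvec(AY*pitch)*R.from_matrix(np.c_[AY,AX,[0,0,-1]])
    d=C+AX*a+AY*b+[0,0,z]-p
    q=p-C;print("case frame",np.round([q@AX,q@AY,q[2]],4),"t",round(s["time"],2),"F",np.round(s["ft_force"],1),"w",round(s["width"],4))
    print("shift",T.inv().apply(d).round(4),"turn",((T.inv()*G).as_rotvec()/2).round(4),"q",np.round(s["joint_positions"],2))
E
python3 -c "
from h import *
go(-.10,0,.22)
print(C+AX*-.1)"
```

```text
case frame [-0.5271  0.6834  0.2218] t 0.1 F [ 0.1 -0.3 -0.4] w 0.0874
shift [-0.6428  0.4861  0.0027] turn [-0.      0.0006 -0.0444] q [-1.36  0.33 -0.06  1.46  0.02  1.35 -0.09]
[ 0.468108   -0.13215507  0.        ]schema error: expected keys x, y, z, ax, ay, az, claw
```

```bash
python3 -m crank '[{"x":-0.022,"y":0.033,"z":0,"ax":0,"ay":0,"az":-0.009,"claw":1},{"x":-0.045,"y":0.067,"z":0,"ax":0,"ay":0,"az":-0.018,"claw":1},{"x":-0.068,"y":0.1,"z":0,"ax":0,"ay":0,"az":-0.027,"claw":1},{"x":-0.091,"y":0.134,"z":0,"ax":0,"ay":0,"az":-0.036,"claw":1},{"x":-0.115,"y":0.168,"z":0,"ax":0,"ay":0,"az":-0.0445,"claw":1}]' 20
python3 -c "
from h import *
go(-.10,0,.22)"
```

```text
time: 0.52
ee_pos: [0.2843, 0.4544, 0.2222]
eef_rot: [0.757, 0.653, -0.0, 0.0]
ft_force: [0.9, 0.6, -0.7]
width: 0.0612
case frame [-0.3689  0.5527  0.2222] t 0.52 F [ 0.9  0.6 -0.7] w 0.0612
shift [-0.5531  0.2681  0.0023] turn [-0.0001  0.0002  0.0007] q [-1.12  0.14  0.03  1.7  -0.    1.31  0.33]
```

```bash
python3 -m crank '[{"x":-0.034,"y":0.022,"z":0,"ax":0,"ay":0,"az":0,"claw":1},{"x":-0.068,"y":0.044,"z":0,"ax":0,"ay":0,"az":0,"claw":1},{"x":-0.102,"y":0.066,"z":0,"ax":0,"ay":0,"az":0,"claw":1},{"x":-0.136,"y":0.088,"z":0,"ax":0,"ay":0,"az":0,"claw":1},{"x":-0.17,"y":0.11,"z":0,"ax":0,"ay":0,"az":0,"claw":1}]'
python3 -m crank '[{"x":-0.036,"y":0.016,"z":0,"ax":0,"ay":0,"az":0,"claw":1},{"x":-0.072,"y":0.032,"z":0,"ax":0,"ay":0,"az":0,"claw":1},{"x":-0.108,"y":0.048,"z":0,"ax":0,"ay":0,"az":0,"claw":1},{"x":-0.144,"y":0.064,"z":0,"ax":0,"ay":0,"az":0,"claw":1},{"x":-0.18,"y":0.08,"z":0,"ax":0,"ay":0,"az":0,"claw":1}]'
python3 -c "
from h import *
go(-.10,0,.12)"
```

```text
time: 0.93
ee_pos: [0.3673, 0.2696, 0.2223]
eef_rot: [0.758, 0.653, -0.0, -0.0]
ft_force: [1.4, 0.8, 0.4]
width: 0.0284
time: 1.35
ee_pos: [0.4193, 0.0798, 0.2224]
eef_rot: [0.758, 0.653, 0.0, -0.0]
ft_force: [2.1, -0.5, 0.1]
width: 0.0017
case frame [-0.1798  0.2023  0.2224] t 1.35 F [ 2.1 -0.5  0.1] w 0.0017
shift [-0.2024  0.0797  0.1023] turn [-0.0001 -0.0002  0.0001] q [-0.74 -0.15  0.41  1.97  0.06  1.31  1.07]
```

```bash
python3 -m crank '[{"x":-0.036,"y":0.014,"z":0,"ax":0,"ay":0,"az":0,"claw":1},{"x":-0.072,"y":0.028,"z":0.01,"ax":0,"ay":0,"az":0,"claw":1},{"x":-0.108,"y":0.042,"z":0.02,"ax":0,"ay":0,"az":0,"claw":1},{"x":-0.144,"y":0.056,"z":0.03,"ax":0,"ay":0,"az":0,"claw":1},{"x":-0.18,"y":0.07,"z":0.04,"ax":0,"ay":0,"az":0,"claw":1}]'
python3 -m crank '[{"x":-0.005,"y":0.002,"z":0.03,"ax":0,"ay":0,"az":0,"claw":1},{"x":-0.01,"y":0.004,"z":0.06,"ax":0,"ay":0,"az":0,"claw":1},{"x":-0.01,"y":0.004,"z":0.06,"ax":0,"ay":0,"az":0,"claw":1},{"x":-0.01,"y":0.004,"z":0.06,"ax":0,"ay":0,"az":0,"claw":1},{"x":-0.01,"y":0.004,"z":0.06,"ax":0,"ay":0,"az":0,"claw":1}]'
python3 -c "
from h import *
go(-.10,0,.045)
from bench import camera
c=camera('wrist');cv2.imwrite('pics/w1.png',c['color'])
print(c['eye'],c['orientation'])
"
```

```text
time: 1.77
ee_pos: [0.4618, -0.1085, 0.1822]
eef_rot: [0.758, 0.653, 0.0, 0.0]
ft_force: [1.3, 0.2, 0.3]
width: 0.0003
time: 2.18
ee_pos: [0.4649, -0.1166, 0.1237]
eef_rot: [0.758, 0.653, 0.0, 0.0]
ft_force: [0.1, 0.3, 0.0]
width: 0.0005
case frame [-0.1055  0.0149  0.1237] t 2.18 F [0.1 0.3 0. ] w 0.0005
shift [-0.0149  0.0054  0.0787] turn [ 0.0003 -0.0001  0.0004] q [-0.53  0.09  0.72  1.99 -0.07  1.08  1.65]
[ 0.39132605 -0.10671422  0.28639898] [0.75092402 0.64631725 0.0885861  0.10266272]
```

View pics/w1.png

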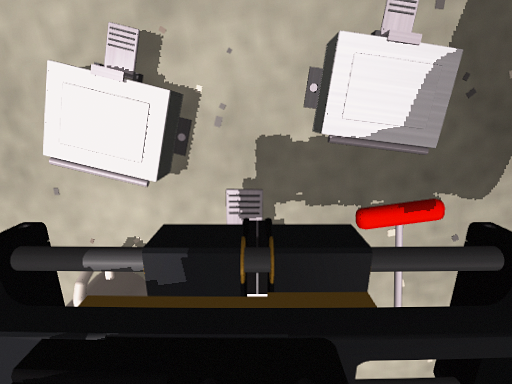

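The wrist view (image flipped) shows the pad ribs at (243,205), just ahead of the finger tips, which sit 15 mm to the +y side. I'll shift, descend and press.

```bash
python3 -m crank '[{"x":-0.015,"y":0.005,"z":0.02,"ax":0,"ay":0,"az":0,"claw":1},{"x":-0.015,"y":0.005,"z":0.05,"ax":0,"ay":0,"az":0,"claw":1},{"x":-0.015,"y":0.005,"z":0.077,"ax":0,"ay":0,"az":0,"claw":1},{"x":-0.015,"y":0.005,"z":0.077,"ax":0,"ay":0,"az":0,"claw":1},{"x":-0.015,"y":0.005,"z":0.077,"ax":0,"ay":0,"az":0,"claw":1}]'
python3 -c "
from h import *
go(-.10,0,.026)"
```

```text
time: 2.65
ee_pos: [0.4672, -0.1322, 0.0463]
eef_rot: [0.757, 0.653, -0.0, -0.0]
ft_force: [-0.0, -0.3, 1.7]
width: 0.0005
case frame [-0.1009 -0.0002  0.0463] t 2.65 F [-0.  -0.3  1.7] w 0.0005
shift [0.0002 0.0009 0.0203] turn [-0.0004  0.      0.0005] q [-0.46  0.25  0.72  2.04 -0.21  0.92  1.79]
```

```bash
python3 -m crank '[{"x":0,"y":0,"z":0.006,"ax":0,"ay":0,"az":0,"claw":1},{"x":0,"y":0,"z":0.012,"ax":0,"ay":0,"az":0,"claw":1},{"x":0,"y":0,"z":0.017,"ax":0,"ay":0,"az":0,"claw":1},{"x":0,"y":0,"z":0.02,"ax":0,"ay":0,"az":0,"claw":1},{"x":0,"y":0,"z":0.02,"ax":0,"ay":0,"az":0,"claw":1}]'
python3 -m crank '[{"x":0,"y":0,"z":0,"ax":0,"ay":0,"az":0,"claw":1},{"x":0,"y":0,"z":0,"ax":0,"ay":0,"az":0,"claw":1},{"x":0,"y":0,"z":0,"ax":0,"ay":0,"az":0,"claw":1},{"x":0,"y":0,"z":0,"ax":0,"ay":0,"az":0,"claw":1},{"x":0,"y":0,"z":0,"ax":0,"ay":0,"az":0,"claw":1}]'
python3 - <<'E'
from h import *
from bench import camera
go(-.1,0,.025)
c=camera('side');cv2.imwrite('pics/s2.png',cv2.resize(c['color'][150:340,180:380],None,fx=3,fy=3))
E
```

```text
time: 3.07
ee_pos: [0.4689, -0.1325, 0.0264]
eef_rot: [0.758, 0.653, 0.001, 0.001]
ft_force: [2.0, 1.2, 6.8]
width: 0.0006
time: 3.48
ee_pos: [0.4688, -0.1325, 0.0266]
eef_rot: [0.758, 0.653, 0.001, 0.001]
ft_force: [2.2, 1.0, 5.2]
width: 0.0005
case frame [-0.0992 -0.0003  0.0266] t 3.48 F [2.2 1.  5.2] w 0.0005
shift [ 0.0003 -0.0008  0.0016] turn [ 0.0016 -0.0003  0.0003] q [-0.44  0.29  0.7   2.05 -0.25  0.87  1.82]
```

View pics/s2.png

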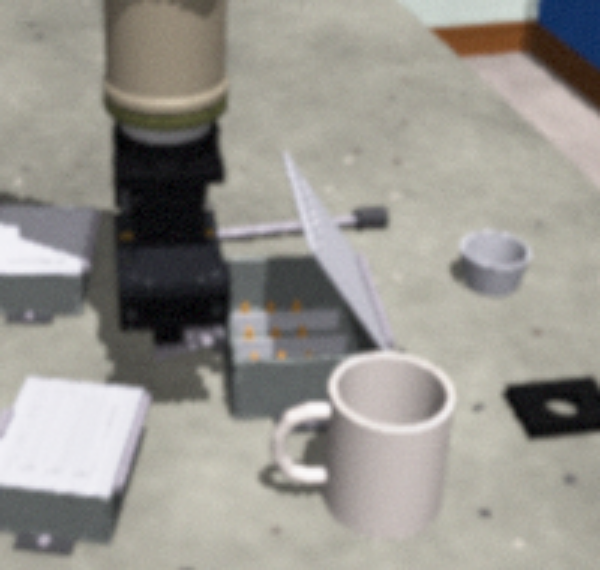

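The side view shows the lid sprung up to about 1 rad (edge at crop (287,155)) with the hand clear of it. Next I raise the tip to z≈0.12, leaving the gripper body above the lid's arc, and push along +x.

```bash
python3 -m crank '[{"x":0,"y":-0.003,"z":-0.02,"ax":0,"ay":0,"az":0,"claw":1},{"x":0,"y":-0.003,"z":-0.05,"ax":0,"ay":0,"az":0,"claw":1},{"x":0,"y":-0.003,"z":-0.08,"ax":0,"ay":0,"az":0,"claw":1},{"x":0,"y":-0.003,"z":-0.092,"ax":0,"ay":0,"az":0,"claw":1},{"x":0,"y":-0.003,"z":-0.092,"ax":0,"ay":0,"az":0,"claw":1}]'
python3 -m crank '[{"x":0,"y":0.015,"z":0,"ax":0,"ay":0,"az":0,"claw":1},{"x":0,"y":0.03,"z":0,"ax":0,"ay":0,"az":0,"claw":1},{"x":0,"y":0.045,"z":0,"ax":0,"ay":0,"az":0,"claw":1},{"x":0,"y":0.06,"z":0,"ax":0,"ay":0,"az":0,"claw":1},{"x":0,"y":0.075,"z":0,"ax":0,"ay":0,"az":0,"claw":1}]'
python3 - <<'E'
from h import *
go(.067,0,.12)
E
```

```text
time: 3.95
ee_pos: [0.4659, -0.1324, 0.1204]
eef_rot: [0.758, 0.653, 0.002, 0.001]
ft_force: [0.2, 0.1, -0.1]
width: 0.0002
time: 4.37
ee_pos: [0.5385, -0.1431, 0.1164]
eef_rot: [0.758, 0.653, -0.0, -0.001]
ft_force: [1.6, -0.8, 0.6]
width: 0.0004
case frame [-0.0287 -0.0004  0.1164] t 4.37 F [ 1.6 -0.8  0.6] w 0.0004
shift [ 0.0004  0.0957 -0.0037] turn [-0.0008 -0.0001  0.0003] q [-0.44  0.32  0.73  1.8  -0.24  1.11  1.8 ]
```

```bash
python3 -m crank '[{"x":0,"y":0.01,"z":-0.003,"ax":0,"ay":0,"az":0,"claw":1},{"x":0,"y":0.02,"z":-0.004,"ax":0,"ay":0,"az":0,"claw":1},{"x":0,"y":0.03,"z":-0.004,"ax":0,"ay":0,"az":0,"claw":1},{"x":0,"y":0.04,"z":-0.004,"ax":0,"ay":0,"az":0,"claw":1},{"x":0,"y":0.05,"z":-0.004,"ax":0,"ay":0,"az":0,"claw":1}]'
python3 -m crank '[{"x":0,"y":0.006,"z":0,"ax":0,"ay":0,"az":0,"claw":1},{"x":0,"y":0.012,"z":0,"ax":0,"ay":0,"az":0,"claw":1},{"x":0,"y":0.018,"z":0,"ax":0,"ay":0,"az":0,"claw":1},{"x":0,"y":0.024,"z":0,"ax":0,"ay":0,"az":0,"claw":1},{"x":0,"y":0.03,"z":0,"ax":0,"ay":0,"az":0,"claw":1}]'
python3 - <<'E'
from h import *
go(.067,0,.12)
E
```

```text
time: 4.78
ee_pos: [0.5875, -0.1507, 0.1203]
eef_rot: [0.758, 0.653, -0.001, -0.001]
ft_force: [-0.9, 0.1, 0.6]
width: 0.0003
time: 5.2
ee_pos: [0.6176, -0.1552, 0.1212]
eef_rot: [0.758, 0.653, -0.0, -0.0]
ft_force: [-1.7, 0.6, -1.1]
width: 0.0008
case frame [ 0.0512 -0.0006  0.1212] t 5.2 F [-1.7  0.6 -1.1] w 0.0008
shift [0.0006 0.0158 0.0012] turn [-0.0004 -0.0001  0.    ] q [-0.34  0.5   0.7   1.58 -0.34  1.18  1.84]
```

```bash
python3 -m crank '[{"x":0,"y":0.003,"z":0,"ax":0,"ay":0,"az":0,"claw":1},{"x":0,"y":0.006,"z":0,"ax":0,"ay":0,"az":0,"claw":1},{"x":0,"y":0.009,"z":0,"ax":0,"ay":0,"az":0,"claw":1},{"x":0,"y":0.012,"z":0,"ax":0,"ay":0,"az":0,"claw":1},{"x":0,"y":0.014,"z":0,"ax":0,"ay":0,"az":0,"claw":1}]'
python3 -m crank '[{"x":0,"y":0.001,"z":0,"ax":0,"ay":0,"az":0,"claw":1},{"x":0,"y":0.002,"z":0,"ax":0,"ay":0,"az":0,"claw":1},{"x":0,"y":0.003,"z":0,"ax":0,"ay":0,"az":0,"claw":1},{"x":0,"y":0.004,"z":0,"ax":0,"ay":0,"az":0,"claw":1},{"x":0,"y":0.004,"z":0,"ax":0,"ay":0,"az":0,"claw":1}]'
python3 - <<'E'
from h import *
go(.067,0,.12)
E
```

```text
time: 5.62
ee_pos: [0.6317, -0.1572, 0.1216]
eef_rot: [0.758, 0.653, 0.0, 0.0]
ft_force: [-1.5, 0.2, 0.2]
width: 0.0006
time: 6.03
ee_pos: [0.6335, -0.1576, 0.1212]
eef_rot: [0.758, 0.652, -0.001, -0.002]
ft_force: [-10.1, 3.3, 4.5]
width: 0.0003
case frame [ 0.0674 -0.0006  0.1212] t 6.03 F [-10.1   3.3   4.5] w 0.0003
shift [ 0.0006 -0.0004  0.0012] turn [-0.0021 -0.0004 -0.0001] q [-0.32  0.54  0.69  1.53 -0.36  1.2   1.85]
```

The force rose to 10 N at x=0.067, where the stop was predicted. I'll back off and rise.

```bash
python3 -m crank '[{"x":0,"y":-0.01,"z":0,"ax":0,"ay":0,"az":0,"claw":1},{"x":0,"y":-0.035,"z":0,"ax":0,"ay":0,"az":0,"claw":1},{"x":0,"y":-0.07,"z":0,"ax":0,"ay":0,"az":0,"claw":1},{"x":0,"y":-0.105,"z":-0.01,"ax":0,"ay":0,"az":0,"claw":1},{"x":0,"y":-0.14,"z":-0.02,"ax":0,"ay":0,"az":0,"claw":1}]'
python3 -m crank '[{"x":0,"y":-0.03,"z":-0.02,"ax":0,"ay":0,"az":0,"claw":1},{"x":0,"y":-0.05,"z":-0.05,"ax":0,"ay":0,"az":0,"claw":1},{"x":0,"y":-0.05,"z":-0.08,"ax":0,"ay":0,"az":0,"claw":1},{"x":0,"y":-0.05,"z":-0.08,"ax":0,"ay":0,"az":0,"claw":1},{"x":0,"y":-0.05,"z":-0.08,"ax":0,"ay":0,"az":0,"claw":1}]'
python3 - <<'E'
from h import *
from bench import camera
go(-.1,0,.2)
c=camera('side');cv2.imwrite('pics/s3.png',cv2.resize(c['color'][150:340,180:400],None,fx=3,fy=3))
P=lambda t:C+AX*(.055-.11*np.cos(t))+[0,0,.054+.11*np.sin(t)]
for t in(1.57,1.7,1.8,1.92):
    print(t,[((p-[180,150])*3).round() .tolist() for p in proj(c,np.array([P(t)+AY*.07,P(t)-AY*.07]))])
E
```

```text
time: 6.45
ee_pos: [0.4951, -0.1369, 0.1408]
eef_rot: [0.758, 0.653, -0.0, -0.0]
ft_force: [-0.2, -0.2, 2.8]
width: 0.0004
time: 6.87
ee_pos: [0.4485, -0.1296, 0.2232]
eef_rot: [0.758, 0.653, 0.002, 0.001]
ft_force: [-0.4, 0.1, 0.8]
width: 0.0003
case frame [-0.1198 -0.0004  0.2232] t 6.87 F [-0.4  0.1  0.8] w 0.0003
shift [0.0003 0.0197 0.0233] turn [ 0.0023 -0.0013  0.0003] q [-0.6  -0.08  0.76  1.9   0.05  1.3   1.57]
1.57 [[358.0, 129.0], [399.0, 220.0]]
1.7 [[376.0, 129.0], [419.0, 221.0]]
1.8 [[389.0, 131.0], [435.0, 223.0]]
1.92 [[405.0, 135.0], [452.0, 227.0]]
```

View pics/s3.png

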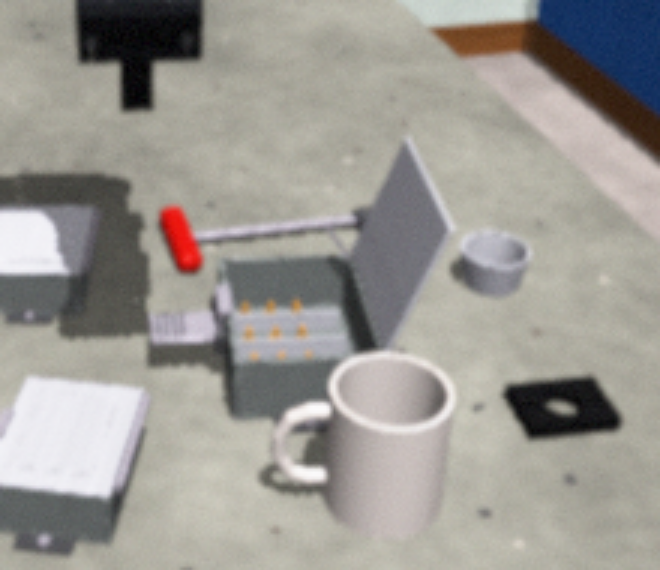

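The lid's edge corners are seen at (406,137) and (451,228), which matches 1.92 rad. The tab is back up, the other objects have not moved, and the hand is clear.

```bash
python3 -c "
from bench import close_job
print(close_job())"
```

```text
the job is handed in; nothing more can be done
None
```

The jet case is open with its lid at the stop, and the job is handed in; `close_job` gives no verdict. I pressed the release tab about 9–10 mm with the shut fingertips (5–7 N), and the spring lifted the lid to roughly 1 rad. I then pushed the lid back until the force rose to about 10 N at the stop position I had predicted. After that I backed off and raised the hand.

- **Lid:** in the last side picture its edge corners lie within 2 px of those projected for 1.92 rad, in a picture enlarged three times.
- **Tab:** it looks back at rest in that picture, judged by eye.
- **Other objects:** the mug, spacer, float bowl and T-driver look where they were before, also judged by eye.
- **Hand:** it is about 0.22 m above the bench with almost no force on it (under 1 N), at 6.9 s on the robot's clock.

No check failed or disagreed. My first move command was refused because it left out some keys, and nothing moved.

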